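# Plug the test gauge into the bench air coupler

### The arm

A 6-joint arm with a two-finger parallel gripper is mounted at the origin on the work surface. World frame = base frame: x ahead of the robot, y to its left, z up, the work surface at z = 0. Lengths are in m, angles in rad, forces in N, time in s.
With the tool pointing down it reaches from about 0.375 to 0.925 m from the base axis. Payload 5.7 kg.
Tool frame: the origin (TCP) lies midway between the tips of the shut fingers; the grasp point (between the pads) lies 19 mm behind it; z points along the fingers, y is the line along which they close (so a half turn about z gives the same grasp; the last joint's range is limited). The gripper opens to 85 mm and grips with 20 to 120 N. Pads are 22 mm wide; open, the fingers measure 114 mm over their backs; the gripper's body (76 mm by 85 mm) begins 54 mm behind the grasp point. The pads swing forward as they close: fully open they stand 13 mm farther back than shut.
Start: joints at [1.128, 0.359, 1.51, -0, 1.272, -0.115], TCP at [0.193, 0.568, 0.231] pointing down, gripper open.
Joint ranges: [-2.97, 2.97], [-1.01, 2.36], [0.21, 2.38], [-0.96, 4.11], [0.2, 2.71], [-2.98, 2.98]. Speed limits (rad/s): [2.39, 2.39, 3.14, 3.14, 3.14, 3.14].

### API

Orientations are given as [roll, pitch, yaw] about the fixed x, y, z axes, in that order (R = Rz(yaw) Ry(pitch) Rx(roll)).
In Python, from plant import monitor, eyes, job gives the robot as it stands. The module is installed in compiled form; this text tells all that it offers.
- The arm moves only by the tool apply_moves, never from a script. Its argument "commands" is text: rows parted by semicolons, each of 7 numbers parted by spaces: the turn, a rotation vector about the tool's x, y, z in rad, then the shift along the tool's x, y, z in m, then the finger opening in m, from 0 to 0.0854. In form: wx wy wz x y z hand; .... A call has 1 to 8 rows; each row shifts and turns the commanded pose from where the row before left it, along the tool's axes as they then stand; what a row does not reach is not made up. A row lasts 1/12 s, in which the tool goes at most 41.7 mm and 7.16 degrees, less where a joint would pass 70% of its speed; a pose out of reach is approached as far as the arm can. A call is refused whole if a number of a shift passes 0.0417 or a number of a turn 0.125, either way. A call with a gripper value outside its range is refused whole. The fingers move at their own pace and stop on an object; "newtons" is the grip in N (left out, the last holds). Time passes only in rows, so rows that do not move let the fingers close. It gives the time, the measured TCP pose, the force, the opening and the grip force at its end, in the units of the state.
- monitor.get_obs(): the state, without advancing time (a new reading comes with each control period).
- eyes.camera(name): name is "scene" or "top" or "wrist"; returns a dict with "frame" (480x640x3 uint8, red, green, blue), "fx", "fy", "cx", "cy" (pixels), "xyz" and "attitude" of the camera in the world; the wrist camera has in their place "tool_from_camera" (4x4, takes a point from camera to tool coordinates, whose origin is the TCP and whose axes are the flange's). Camera axes: x right, y up, looking along -z (the intrinsics and any distortion apply to the point x, -y, -z); pixel columns grow to the right and rows downward; lengths in m; the calibration is good to about 2 mm. A picture is of the moment at which its call begins: read the wrist's pose just before it. There is no depth.
- job.finish_job(): hands the job in; it is judged then, once.
The state is a dict: "time": time; "joint_positions": joint angles; "qvel": joint speeds; "joint_efforts": joint torques, N m; "eef_pos": TCP position; "tool_rot": TCP orientation; "force": force on the tool from outside, world axes, zero at the start; "torque": the same for the moment, N m; "gripper_width": finger opening in m; "gripper_force": force on a finger pad.
Only numpy, scipy, OpenCV 4.12 (cv2) and the standard library are available. Lean on these libraries where they do the work, as an engineer would, in place of code of your own. Each camera call takes 0.05 s, during which the arm holds its last target. There are 200 camera calls.

### The job

Get the pressure of the shop's air outlet ready to be read: draw the sleeve of the quick coupler back until it stays caught by itself, then take the dial gauge out of the wooden rack and press its plug gently down into the coupler until the sleeve springs forward and locks it. Let go and leave the gauge standing locked in the coupler, and leave the other two plugs standing in the rack.

Things in the scene. Friction and masses are not known exactly. Their poses are not given: they have to be found in the camera images.
- coupler_mouth (a point): Centre of the open top of the coupler's bore (20 mm diameter), z up out of the bore. Two locking pins stand into the bore 17 mm below the mouth and block it unless the sleeve is back. Deeper lies a spring plunger; its top at rest is 29 to 40 mm below the mouth, different each time and not measured, so it must be felt for. Locked, the gauge's tip lies 31 to 41 mm below the mouth.
- sleeve (a joint): Travel of the sleeve down the tube, m. 0: forward (up), held by a 6 N spring, growing to 12 N at 0.012, where a latch catches it after about 5 N more to push the latch aside; hard stop at 0.015. Caught it rests near 0.012 until the plug's tip presses the plunger 4 to 5 mm (about 14 N); then it springs to 0. The plunger's hard stop is at 5.2 mm: press slowly, stop when the sleeve springs.
- sleeve_grip (a point): Grip point of the sleeve, on its axis, 11 mm below its top edge: a knurled steel ring, 42 mm diameter, 36 mm tall, with a 50 mm flange 4 mm tall at its lower end (flange top 21 mm below this point). Forward, its top edge is 3 mm below the mouth. Grip it from above with the fingers on the coupler's +y and -y sides, clear of the latch housing.
- gauge_grip (a point): Centre of the gauge's dial drum (46 mm diameter, 26 mm tall, white dial facing up), the largest head among the three plugged tools in the rack; grip it here. The gauge weighs 0.1 to 0.25 kg and its z axis points up.
- gauge_tip (a point): Centre of the underside of the gauge's plug, on its axis 75 mm below gauge_grip. From the tip up: nose 18 mm diameter, 1.5 mm chamfer, 0 to 10 mm; neck 11 mm, 10 to 30 mm; guide 18 mm, 30 to 46 mm; flange 28 mm, 46 to 51 mm; drum 62 to 88 mm. In the rack the flange rests on the top and the 46 mm below it stand in the hole.
- nozzle_mid (a point): Middle of the blow nozzle (tapering point, 22 mm diameter body, 115 mm long in all, the lower 46 mm in a hole of the rack), 62 mm above its own tip. A bystander.
- tail_mid (a point): Middle of the hose tail (ribbed brass spigot 17 mm diameter, 80 mm long in all, the lower 46 mm in a hole of the rack), 62 mm above its own tip. A bystander.
- rack: Fixed wooden rack, 70 x 250 x 56 mm, origin at the centre of its underside; three holes 21.5 mm in diameter, 50 mm deep, along its y axis at -80, 0 and +80 mm, which hold the gauge, the nozzle and the tail in any order.
- coupler: Fixed quick coupler, origin under its centre: aluminium block 90 x 90 x 50 mm, upright brass tube (32 mm outside, mouth 120 mm above the bench), steel sleeve round it. Its x axis points to the latch housing, a dark box 22 mm square, 29.5 to 51.5 mm from the axis, top at 86 mm. Pressing the gauge on any part of it with over 25 N does damage.
Mind the look-alikes: they are no part of the job. What is meant by the coupler is not purple, and is the larger of those in its own colour.

How it is judged:
By the outcome, as a careful person would: the job done as asked, in the order asked, and still so for the second after the job is handed in, with the robot touching nothing.
It also fails if it takes over 64 s, if anything falls off the work surface, if the arm or the gripper's body presses on something with over 40 N, if the wrist force passes 120 N, or if a joint passes its speed limit or range.

## Working session

There is one attempt and no reset: what is moved stays moved. The work goes in short steps, Python scripts to look and compute and a tool call to move; the robot and the scene stay as the last step left them, time stands still between calls to the robot, and variables do not carry over. Pictures are saved under pics/ and viewed, at most 10 in all, crops included, and the job is handed in when it is done.

Besides the shell and the picture viewer there is one more tool, called after "Emit:" as a command line: name --argument value ..., lists and objects as JSON in quotes. apply_moves: Moves the arm, as the interface text tells. Its arguments: {"type":"object","properties":{"commands":{"type":"string"},"newtons":{"type":"number"}},"required":["commands"]}

```bash
mkdir -p pics
python3 - <<'E'
from plant import monitor,eyes,job
import cv2,json,pickle
o=monitor.get_obs();print(o)
for n in("scene","top","wrist"):
    c=eyes.camera(n);pickle.dump((o,c),open(n+".pkl","wb"));cv2.imwrite(f"pics/{n}0.png",c["frame"][:,:,::-1])
    print({k:v for k,v in c.items() if k!="frame"})
E
```

```text
{'time': 0.0, 'joint_positions': array([ 1.12789100e+00,  3.59496887e-01,  1.51141631e+00,  4.21136003e-05,
        1.27252599e+00, -1.15086545e-01]), 'qvel': array([ 0.0016504 ,  0.00073637, -0.00048674,  0.00128394,  0.00185546,
        0.00017874]), 'joint_efforts': array([ 7.84408621e-04, -5.27612293e+01, -2.78609544e+01, -2.95950131e-04,
        1.33139294e-02,  7.81562676e-06]), 'eef_pos': array([0.19288058, 0.56743758, 0.23046457]), 'tool_rot': array([-3.13976295e+00, -2.52007516e-04,  2.81376123e+00]), 'force': array([ 0.6645262 ,  0.13658988, -0.59426265]), 'torque': array([0.05973447, 0.00546339, 0.04779562]), 'gripper_force': 0.0, 'gripper_width': 0.08548114404440305}
{'fx': 517.953744217057, 'fy': 517.953744217057, 'cx': 316.5999733972744, 'cy': 238.14371667659606, 'xyz': array([ 1.006029  , -0.57489544,  0.60125522]), 'attitude': array([ 0.98056203, -0.00659539,  0.82170118])}
{'fx': 497.54662398850456, 'fy': 497.54662398850456, 'cx': 325.24407037875596, 'cy': 245.02446486075917, 'xyz': array([ 0.3070225 , -0.03578968,  0.93536598]), 'attitude': array([ 0.17949315, -0.00268227, -1.58023526])}
{'fx': 343.2691174443118, 'fy': 343.2691174443118, 'cx': 316.01610520958735, 'cy': 239.00533568031537, 'tool_from_camera': array([[-4.79760207e-04,  9.56715529e-01,  2.91024341e-01,
         7.42035353e-02],
       [ 9.99999885e-01,  4.62749192e-04,  1.27277374e-04,
         6.51077662e-04],
       [-1.29030387e-05,  2.91024368e-01, -9.56715641e-01,
        -1.42073175e-01],
       [ 0.00000000e+00,  0.00000000e+00,  0.00000000e+00,
         1.00000000e+00]])}
```

View pics/scene0.png

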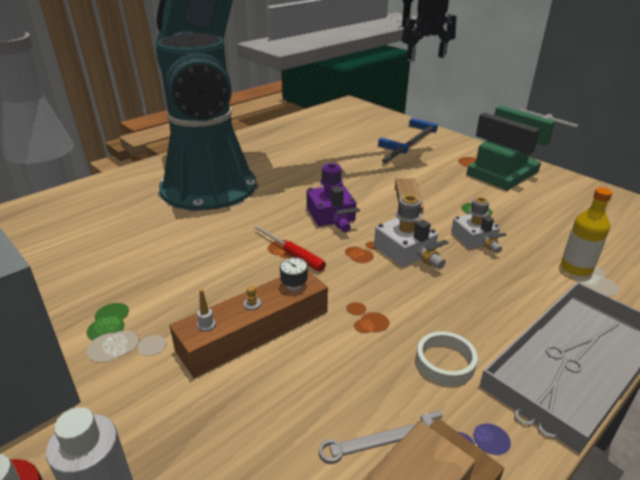

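View pics/top0.png

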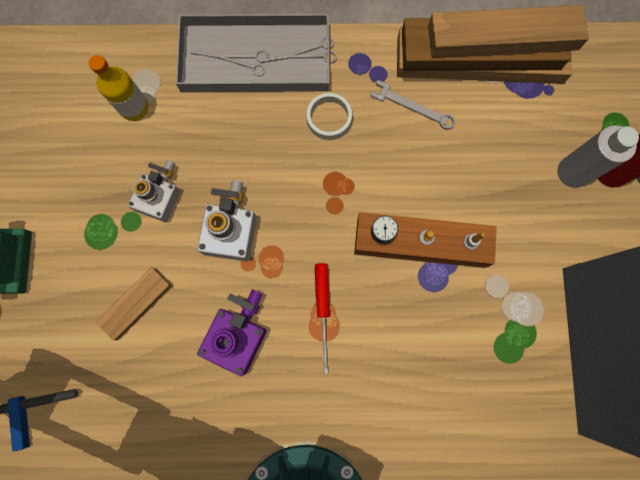

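```bash
cat > h.py <<'E'
import numpy as np,cv2,pickle
from scipy.spatial.transform import Rotation as R
def pose(o,c):
    if "xyz" in c: return R.from_euler("xyz",c["attitude"]).as_matrix(),np.array(c["xyz"])
    T=np.eye(4);T[:3,:3]=R.from_euler("xyz",o["tool_rot"]).as_matrix();T[:3,3]=o["eef_pos"]
    T=T@c["tool_from_camera"];return T[:3,:3],T[:3,3]
def ray(o,c,u,v,z):
    A,t=pose(o,c);d=A@np.array([(u-c["cx"])/c["fx"],-(v-c["cy"])/c["fy"],-1])
    return t+d*(z-t[2])/d[2]
def proj(o,c,P):
    A,t=pose(o,c);q=(np.atleast_2d(P)-t)@A
    return np.c_[c["cx"]-c["fx"]*q[:,0]/q[:,2],c["cy"]+c["fy"]*q[:,1]/q[:,2]]
def load(n): return pickle.load(open(n+".pkl","rb"))
E
python3 - <<'E'
from h import *
t=load("top");s=load("scene")
for n,z,a,b in(("mouth",.12,(220,223),(409.5,202)),("gauge",.098,(385,229),(293,267))):
    print(n,ray(*t,*a,z),ray(*s,*b,z))
a=t[1]["frame"][165:275,180:290];b=t[1]["frame"][200:275,345:505];
k=np.zeros((600,800,3),np.uint8)
c1=cv2.resize(a,(330,330),interpolation=3);c2=cv2.resize(b,(640,300),interpolation=3)[:270]
k[:330,:330]=c1;k[330:600,:640]=c2
d=s[1]["frame"][180:280,360:460];k[:330,340:670]=cv2.resize(d,(330,330),interpolation=3)
cv2.imwrite("pics/crop.png",k[:,:,::-1])
E
```

```text
mouth [0.49408152 0.13687052 0.12      ] [0.51017817 0.12752096 0.12      ]
gauge [ 0.48603979 -0.14257633  0.098     ] [ 0.49368644 -0.14584931  0.098     ]
```

View pics/crop.png

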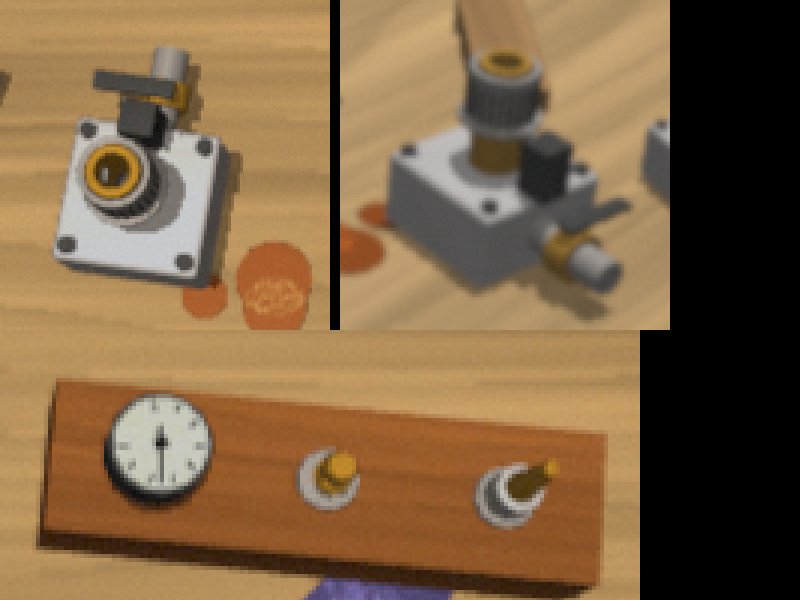

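Run:
```python
from h import *
t=load("top");s=load("scene")
for n,z,a,b in(("mouth",.12,(217.7,223),(410.3,199.4)),):
    print(n,ray(*t,*a,z),ray(*s,*b,z))
C=np.array([ray(*t,180+u/3,165+v/3,.05)[:2] for u,v in((80,118),(226,136),(208,276),(53,260))]);print(C,C.mean(0))
B=np.array([ray(*t,180+u/3,165+v/3,.05)[:2] for u,v in((88,129),(205,147),(185,262),(67,244))]);print(B.mean(0),np.degrees(np.arctan2(*(B[0]+B[1]-B[2]-B[3])[::-1])))
Rk=np.array([ray(*t,345+u/4,200+v/4,.056)[:2] for u,v in((57,381),(606,434),(598,586),(40,532))])
Rk=np.array([ray(*t,345+u/4,200+(v-330)/4,.056)[:2] for u,v in((57,381),(606,434),(598,586),(40,532))])
print(Rk,Rk.mean(0),np.degrees(np.arctan2(*(Rk[0]+Rk[1]-Rk[2]-Rk[3])[::-1])), np.linalg.norm(np.diff(Rk,axis=0),axis=1))
# gauge
print(ray(*t,385.2,228.5,.098))
# dial centroid in scene (white blob)
for n,c,(x0,x1,y0,y1) in(("s",s,(275,312,252,285)),("t",t,(368,402,212,248))):
    f=c[1]["frame"][y0:y1,x0:x1].astype(int);m=((f.min(2)>150)&(f.max(2)-f.min(2)<40)).astype(np.uint8)
    M=cv2.moments(m,True);u,v=M["m10"]/M["m00"]+x0,M["m01"]/M["m00"]+y0;print(n,M["m00"],u,v,ray(*c,u,v,.098))
```

```text
mouth [0.49411557 0.1407276  0.12      ] [0.50498688 0.13641523 0.12      ]
[[0.54545269 0.17713225]
 [0.53333881 0.08771104]
 [0.44695681 0.09715405]
 [0.45752845 0.19043483]] [0.49581919 0.13810804]
[0.49696184 0.14147615] -8.42774734581817
[[ 0.52562819 -0.10203789]
 [ 0.49878055 -0.35003727]
 [ 0.42941178 -0.34153636]
 [ 0.4560961  -0.09291001]] [ 0.47747915 -0.22163038] -7.233102450938708 [0.24944837 0.06988771 0.25005422]
[ 0.48691643 -0.14294789  0.098     ]
s 270.0 293.05555555555554 265.6185185185185 [ 0.490939   -0.14336328  0.098     ]
t 370.0 384.8054054054054 227.71891891891892 [ 0.48829733 -0.14231081  0.098     ]
```

Emit:
apply_moves --commands "0 0 -0.091 0 0 0 0.085;0 0 -0.091 0 0 0 0.085;0 0 0 -0.025 -0.026 0 0.085;0 0 0 -0.025 -0.026 0 0.085;0 0 0 -0.025 -0.026 0 0.085;0 0 0 -0.025 -0.026 0 0.085;0 0 0 -0.025 -0.026 0 0.085;0 0 0 -0.025 -0.026 0 0.085"

```text
time: 0.82
eef_pos: [0.3194, 0.3903, 0.2311]
tool_rot: [-3.141, -0.0, 2.996]
force: [0.3, -0.2, 0.0]
gripper_width: 0.0854
gripper_force: 0.0
```

Emit:
apply_moves --commands "0 0 0 -0.025 -0.026 0 0.085;0 0 0 -0.025 -0.026 0 0.085;0 0 0 -0.025 -0.026 0 0.085;0 0 0 -0.025 -0.026 0 0.085;0 0 0 -0.025 -0.026 0 0.085;0 0 0 -0.025 -0.026 0 0.085;0 0 0 -0.025 -0.026 0 0.085;0 0 0 -0.025 -0.026 0 0.085"

```text
time: 1.48
eef_pos: [0.4871, 0.1553, 0.2312]
tool_rot: [-3.142, -0.0, 2.996]
force: [0.7, 0.5, 0.3]
gripper_width: 0.0852
gripper_force: 0.0
```

```bash
cat > w.py <<'E'
import sys
from plant import monitor,eyes
from h import *
o=monitor.get_obs();c=eyes.camera("wrist");n=sys.argv[1];pickle.dump((o,c),open(n+".pkl","wb"))
cv2.imwrite(f"pics/{n}.png",c["frame"][:,:,::-1]);np.set_printoptions(precision=4,suppress=True)
print(o["time"],o["eef_pos"],o["tool_rot"],o["force"],o["gripper_width"],o["gripper_force"])
E
python3 w.py w1
```

```text
1.4833 [0.4871 0.1553 0.2312] [-3.1415 -0.0003  2.9956] [0.69   0.5114 0.2766] 0.08520991036216953 0.0
```

View pics/w1.png

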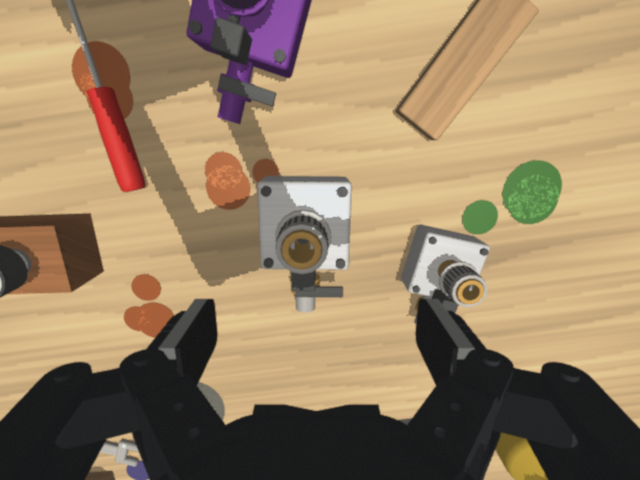

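```bash
cat > m.py <<'E'
import sys
from h import *
o,c=load(sys.argv[1]);u,v=map(float,sys.argv[2:4])
f=c["frame"];x0,y0=int(u)-45,int(v)-45;h=cv2.cvtColor(f[y0:y0+90,x0:x0+90],cv2.COLOR_RGB2HSV)
m=((h[...,1]>120)&(h[...,0]<35)).astype(np.uint8)
n,l,s,ce=cv2.connectedComponentsWithStats(m);i=1+np.argmax(s[1:,4]);k=(l==i).astype(np.uint8)
e=cv2.fitEllipse(cv2.convexHull(max(cv2.findContours(k,0,1)[0],key=len)))
print("ring",e[0][0]+x0,e[0][1]+y0,e[1],ray(o,c,e[0][0]+x0,e[0][1]+y0,.12), "manual",ray(o,c,u,v,.12))
E
python3 m.py w1 302 247;python3 - <<'E'
from h import *
w=load("w1")
B=np.array([ray(*w,u,v,.05)[:2] for u,v in((265,184),(343,191.5),(340,263.5),(270,263.5))]);print(B,B.mean(0))
E=np.array([ray(*w,u,v,.05)[:2] for u,v in((258,178),(351,177),(350.5,269),(259,269.5))]);print(E,E.mean(0))
E
```

```text
ring 301.1286735534668 249.1679458618164 (37.47452926635742, 39.05496597290039) [0.49658886 0.142848   0.12      ] manual [0.49493402 0.14379885 0.12      ]
[[0.45077547 0.11292085]
 [0.46846994 0.18448029]
 [0.54015496 0.1725332 ]
 [0.52987364 0.10285557]] [0.4973185  0.14319747]
[[0.44433186 0.10750734]
 [0.45608864 0.19353919]
 [0.54760067 0.1822897 ]
 [0.53462756 0.09065033]] [0.49566218 0.14349664]
```

Emit:
apply_moves --commands "0 0 0 -0.0055 -0.0055 0.02 0.085;0 0 0 -0.0055 -0.0055 0.02 0.085;0 0 0 0 0 0.02 0.085;0 0 0 0 0 0.02 0.085;0 0 0 0 0 0 0.085"

```text
time: 1.95
eef_pos: [0.4929, 0.144, 0.1478]
tool_rot: [-3.139, -0.007, 2.995]
force: [-0.6, 0.4, 0.4]
gripper_width: 0.085
gripper_force: 0.0
```

```bash
python3 w.py w2; python3 -c "
from h import *
w=load('w2');p=proj(*w,[.4965,.143,.12])[0];print(p);import subprocess;print(subprocess.run(['python3','m.py','w2',str(p[0]),str(p[1])],capture_output=True,text=True).stdout)"
```

```text
1.95 [0.4929 0.144  0.1478] [-3.1395 -0.0068  2.9951] [-0.5955  0.4044  0.3815] 0.08502555976829003 0.0
[314.23462203 285.72050666]
ring 313.8267059326172 285.2647285461426 (53.66352081298828, 56.55327606201172) [0.49620375 0.14282186 0.12      ] manual [0.4965 0.143  0.12  ]
```

Emit:
apply_moves --commands "0 0 0 0 0 0.01 0.085;0 0 0 0 0 0 0.085;0 0 0 0 0 0 0.085"

```text
time: 2.25
eef_pos: [0.4961, 0.1448, 0.1417]
tool_rot: [3.142, 0.001, 2.996]
force: [-0.2, 0.4, 0.5]
gripper_width: 0.0851
gripper_force: 0.0
```

Emit:
apply_moves --commands "0 0 0 -0.0005 -0.002 0.015 0.085;0 0 0 0 0 0.015 0.085;0 0 0 0 0 0.015 0.085;0 0 0 0 0 0.009 0.085;0 0 0 0 0 0 0.085;0 0 0 0 0 0 0.085"

```text
time: 2.75
eef_pos: [0.4961, 0.1426, 0.0876]
tool_rot: [-3.141, -0.0, 2.996]
force: [0.1, -0.2, -1.2]
gripper_width: 0.0849
gripper_force: 0.0
```

Emit:
apply_moves --commands "0 0 0 0 0 0 0.06;0 0 0 0 0 0 0.05;0 0 0 0 0 0 0.046;0 0 0 0 0 0 0.042;0 0 0 0 0 0 0.04;0 0 0 0 0 0 0.04" --newtons 20

```text
time: 3.25
eef_pos: [0.4965, 0.1422, 0.0879]
tool_rot: [-3.141, 0.001, 2.996]
force: [-0.6, -2.8, 4.6]
gripper_width: 0.042
gripper_force: 19.8
```

Emit:
apply_moves --commands "0 0 0 0 -0.0003 0 0.035;0 0 0 0 0 0 0.035;0 0 0 0 0 0.003 0.035;0 0 0 0 0 0.003 0.035;0 0 0 0 0 0.002 0.035;0 0 0 0 0 0 0.035" --newtons 90

```text
time: 3.75
eef_pos: [0.4965, 0.1422, 0.0798]
tool_rot: [3.142, 0.001, 2.996]
force: [-0.1, -1.5, 8.3]
gripper_width: 0.0401
gripper_force: 90.2
```

Emit:
apply_moves --commands "0 0 0 0 0 0.0015 0.035;0 0 0 0 0 0.0015 0.035;0 0 0 0 0 0.001 0.035;0 0 0 0 0 0 0.035"

```text
time: 4.08
eef_pos: [0.4965, 0.1422, 0.0762]
tool_rot: [3.142, 0.001, 2.996]
force: [-2.5, -1.5, 10.8]
gripper_width: 0.0403
gripper_force: 90.3
```

Emit:
apply_moves --commands "0 0 0 0 0 0.0007 0.035;0 0 0 0 0 0.0007 0.035;0 0 0 0 0 0 0.035"

```text
time: 4.33
eef_pos: [0.4965, 0.1422, 0.0749]
tool_rot: [3.141, 0.001, 2.996]
force: [-2.3, -2.2, 11.1]
gripper_width: 0.0401
gripper_force: 90.4
```

Emit:
apply_moves --commands "0 0 0 0 0 0.0007 0.035;0 0 0 0 0 0.0005 0.035;0 0 0 0 0 0 0.035"

```text
time: 4.58
eef_pos: [0.4966, 0.1422, 0.0738]
tool_rot: [3.142, 0.001, 2.996]
force: [-2.5, -1.9, 11.9]
gripper_width: 0.0401
gripper_force: 90.4
```

Emit:
apply_moves --commands "0 0 0 0 0 0.0007 0.035;0 0 0 0 0 0 0.035;0 0 0 0 0 0 0.035"

```text
time: 4.83
eef_pos: [0.4966, 0.1422, 0.0736]
tool_rot: [3.141, 0.002, 2.996]
force: [-3.5, -2.5, 17.0]
gripper_width: 0.0401
gripper_force: 91.4
```

Emit:
apply_moves --commands "0 0 0 0 0 -0.001 0.035;0 0 0 0 0 -0.001 0.035;0 0 0 0 0 -0.001 0.035;0 0 0 0 0 0 0.035;0 0 0 0 0 0 0.035"

```text
time: 5.25
eef_pos: [0.4966, 0.1422, 0.0761]
tool_rot: [3.141, 0.001, 2.996]
force: [-2.1, -0.9, 11.5]
gripper_width: 0.0405
gripper_force: 90.8
```

Emit:
apply_moves --commands "0 0 0 0 0 0.001 0.035;0 0 0 0 0 0.001 0.035;0 0 0 0 0 0.001 0.035;0 0 0 0 0 0.0007 0.035;0 0 0 0 0 0 0.035;0 0 0 0 0 0 0.035" --newtons 110

```text
time: 5.75
eef_pos: [0.4966, 0.1422, 0.0737]
tool_rot: [3.141, 0.002, 2.996]
force: [-5.2, -2.5, 25.7]
gripper_width: 0.0397
gripper_force: 111.1
```

Emit:
apply_moves --commands "0 0 0 0 0 -0.0015 0.035;0 0 0 0 0 -0.001 0.035;0 0 0 0 0 -0.001 0.035;0 0 0 0 0 -0.001 0.035;0 0 0 0 0 0 0.035;0 0 0 0 0 0 0.035" --newtons 90

```text
time: 6.25
eef_pos: [0.4965, 0.1422, 0.0768]
tool_rot: [3.141, 0.001, 2.996]
force: [-2.1, -1.7, 9.9]
gripper_width: 0.0397
gripper_force: 109.1
```

Emit:
apply_moves --commands "0 0 0 0 0 -0.0005 0.035;0 0 0 0 0 -0.0005 0.035;0 0 0 0 0 0 0.035;0 0 0 0 0 0 0.035"

```text
time: 6.58
eef_pos: [0.4966, 0.1422, 0.0771]
tool_rot: [3.142, 0.001, 2.996]
force: [0.1, -2.0, 5.1]
gripper_width: 0.0397
gripper_force: 108.4
```

Emit:
apply_moves --commands "0 0 0 0 0 -0.0006 0.035;0 0 0 0 0 0 0.035;0 0 0 0 0 0 0.035" --newtons 40

```text
time: 6.83
eef_pos: [0.4965, 0.1422, 0.0773]
tool_rot: [-3.142, 0.001, 2.996]
force: [2.9, -1.7, -1.7]
gripper_width: 0.0397
gripper_force: 107.9
```

Emit:
apply_moves --commands "0 0 0 0 0 0 0.085;0 0 0 0 0 0 0.085;0 0 0 0 0 0 0.085;0 0 0 0 0 0 0.085;0 0 0 0 0 0 0.085"

```text
time: 7.25
eef_pos: [0.4956, 0.1423, 0.0773]
tool_rot: [-3.141, -0.001, 2.996]
force: [0.7, -0.3, 0.8]
gripper_width: 0.0847
gripper_force: 0.0
```

Emit:
apply_moves --commands "0 0 0 0 0 -0.034 0.085;0 0 0 0 0 -0.034 0.085;0 0 0 0 0 -0.034 0.085;0 0 0 0 0 -0.034 0.085;0 0 0 0 0 0 0.085;0 0 0 0 0 0 0.085"

```text
time: 7.75
eef_pos: [0.4975, 0.1425, 0.2156]
tool_rot: [3.14, 0.005, 2.996]
force: [0.0, -0.7, -0.8]
gripper_width: 0.0851
gripper_force: 0.0
```

```bash
python3 w.py w3; python3 m.py w3 313 245; python3 -c "
from plant import eyes;from h import *
c=eyes.camera('scene');f=cv2.resize(c['frame'][170:280,350:470],(480,440),interpolation=3)
w=load('w3')[1]['frame'][180:320,250:390]
k=np.hstack([f[:420],cv2.resize(w,(320,420))]);cv2.imwrite('pics/c3.png',k[:,:,::-1])"
```

```text
7.75 [0.4975 0.1425 0.2156] [3.1401 0.0048 2.9959] [ 0.0381 -0.6894 -0.8241] 0.08509850419557977 0.0
ring 314.9776802062988 238.20189666748047 (41.44876480102539, 45.214725494384766) [0.49559953 0.1427953  0.12      ] manual [0.50050702 0.14061372 0.12      ]
```

View pics/c3.png

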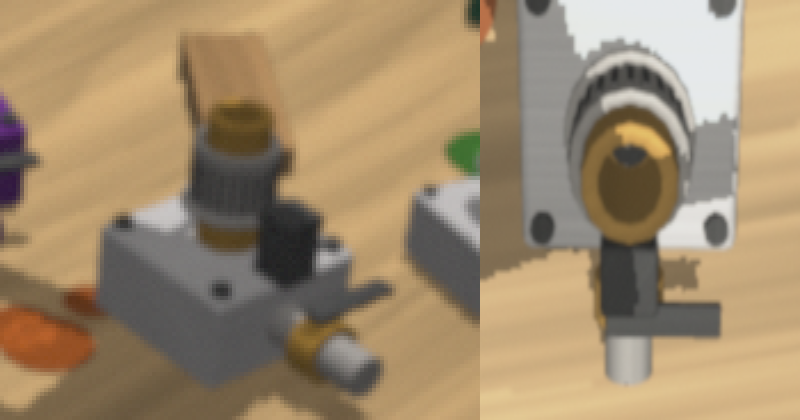

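Emit:
apply_moves --commands "0 0 0 -0.0043 -0.0354 0 0.085;0 0 0 -0.0043 -0.0354 0 0.085;0 0 0 -0.0043 -0.0354 0 0.085;0 0 0 -0.0043 -0.0354 0 0.085;0 0 0 -0.0043 -0.0354 0 0.085;0 0 0 -0.0043 -0.0354 0 0.085;0 0 0 -0.0043 -0.0354 0 0.085;0 0 0 -0.0043 -0.0354 0 0.085"

```text
time: 8.52
eef_pos: [0.4871, -0.1441, 0.2114]
tool_rot: [3.14, -0.004, 2.996]
force: [1.0, -0.3, -1.1]
gripper_width: 0.0851
gripper_force: 0.0
```

Emit:
apply_moves --commands "0 0 0 0 0 0 0.085;0 0 0 0 0 0 0.085;0 0 0 0 0 0 0.085"

```text
time: 8.77
eef_pos: [0.4877, -0.1423, 0.2118]
tool_rot: [3.14, -0.003, 2.995]
force: [-0.0, -0.1, 0.5]
gripper_width: 0.085
gripper_force: 0.0
```

```bash
python3 w.py w4; python3 -c "
from h import *
w=load('w4');p=proj(*w,[.489,-.143,.098])[0];print(p)
x0,y0=(p-45).astype(int);f=w[1]['frame'][y0:y0+90,x0:x0+90].astype(int);m=((f.min(2)>140)&(f.max(2)-f.min(2)<45)).astype(np.uint8)
ct=max(cv2.findContours(m,0,1)[0],key=cv2.contourArea);e=cv2.fitEllipse(cv2.convexHull(ct));print(e,ray(*w,e[0][0]+x0,e[0][1]+y0,.098))"
```

```text
8.7667 [ 0.4877 -0.1423  0.2118] [ 3.1402 -0.0035  2.9947] [-0.0309 -0.1411  0.5349] 0.08502288565989166 0.0
[314.36501959 236.61651487]
((46.29010772705078, 45.14004135131836), (48.70545959472656, 52.083740234375), 79.36979675292969) [ 0.48872432 -0.14223165  0.098     ]
```

Emit:
apply_moves --commands "0 0 0 -0.001 0 0.034 0.085;0 0 0 0 0 0.034 0.085;0 0 0 0 0 0.034 0.085;0 0 0 0 0 0.03 0.085;0 0 0 0 0 0.014 0.085;0 0 0 0 0 0 0.085;0 0 0 0 0 0 0.085"

```text
time: 9.4
eef_pos: [0.4891, -0.1414, 0.0667]
tool_rot: [3.141, -0.003, 2.998]
force: [0.3, 0.3, 0.5]
gripper_width: 0.0851
gripper_force: 0.0
```

Emit:
apply_moves --commands "0 0 0 0 0 0 0.06;0 0 0 0 0 0 0.052;0 0 0 0 0 0 0.048;0 0 0 0 0 0 0.044;0 0 0 0 0 0 0.042;0 0 0 0 0 0 0.042" --newtons 25

```text
time: 9.9
eef_pos: [0.4909, -0.1434, 0.0688]
tool_rot: [-3.141, 0.003, 2.995]
force: [0.2, 0.7, 5.4]
gripper_width: 0.0457
gripper_force: 24.8
```

Emit:
apply_moves --commands "0 0 0 0 0 0 0.035;0 0 0 0 0 0 0.035;0 0 0 0 0 0 0.035;0 0 0 0 0 0 0.035" --newtons 60

```text
time: 10.23
eef_pos: [0.4909, -0.1434, 0.069]
tool_rot: [-3.141, 0.003, 2.996]
force: [-2.2, 1.0, 7.4]
gripper_width: 0.0445
gripper_force: 60.0
```

Emit:
apply_moves --commands "0 0 0 0 0 -0.005 0.035;0 0 0 0 0 -0.01 0.035;0 0 0 0 0 -0.015 0.035;0 0 0 0 0 -0.02 0.035;0 0 0 0 0 -0.03 0.035;0 0 0 0 0 -0.03 0.035;0 0 0 0 0 -0.02 0.035;0 0 0 0 0 0 0.035"

```text
time: 10.9
eef_pos: [0.4928, -0.1444, 0.2028]
tool_rot: [-3.139, 0.009, 2.996]
force: [1.4, -0.7, -0.2]
gripper_width: 0.0445
gripper_force: 61.3
```

Emit:
apply_moves --commands "0 0 0 0 0 0 0.035;0 0 0 0 0 0 0.035;0 0 0 0 0 0 0.035"

```text
time: 11.15
eef_pos: [0.4887, -0.1426, 0.1962]
tool_rot: [3.141, -0.003, 2.996]
force: [-0.1, 0.8, -1.7]
gripper_width: 0.0443
gripper_force: 61.3
```

```bash
python3 w.py w5; python3 -c "
from plant import eyes;from h import *
import pickle
c=eyes.camera('scene');pickle.dump((None,c),open('s5.pkl','wb'))
f=c['frame'][160:400,140:360];w=load('w5')[1]['frame']
k=np.hstack([cv2.resize(f,(440,480),interpolation=3),cv2.resize(w[200:440,230:410],(360,480))]);cv2.imwrite('pics/c5.png',k[:,:,::-1])"
```

```text
11.15 [ 0.4887 -0.1426  0.1962] [ 3.141  -0.0026  2.9957] [-0.0742  0.8439 -1.6631] 0.04432092789332429 61.30816340446472
```

View pics/c5.png

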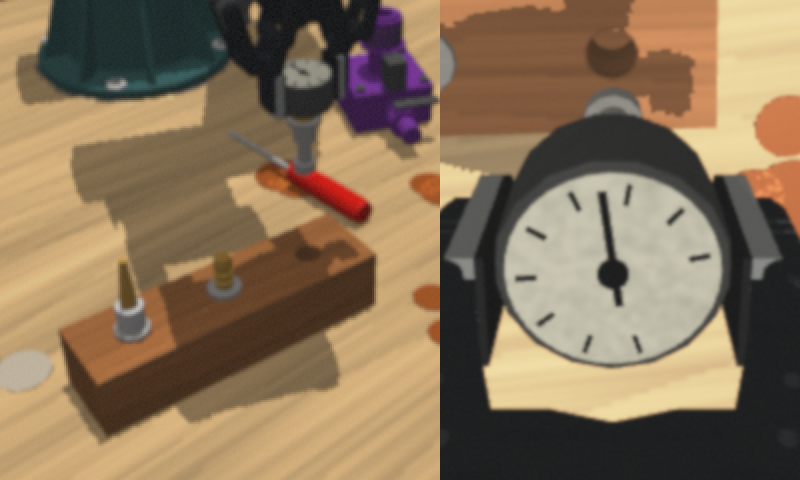

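```bash
python3 -c "
from h import *
o,c=load('w5');f=c['frame'][270:400,250:385].astype(int);m=((f.min(2)>140)&(f.max(2)-f.min(2)<45)).astype(np.uint8)
ct=max(cv2.findContours(m,0,1)[0],key=cv2.contourArea);e=cv2.fitEllipse(cv2.convexHull(ct));u,v=e[0][0]+250,e[0][1]+270;print(u,v,e)
T=c['tool_from_camera'];d=T[:3,:3]@[(u-c['cx'])/c['fx'],-(v-c['cy'])/c['fy'],-1]
for z in(-.025,-.029,-.033):
  p=T[:3,3]+d*(z-T[2,3])/d[2];print(p, 'diam',e[1][1]/c['fx']*(z-T[2,3])/d[2])
s=load('s5');A=R.from_euler('xyz',o['tool_rot']).as_matrix();p=T[:3,3]+d*(-.029-T[2,3])/d[2]
P=[o['eef_pos']+A@(p+[0,0,k]) for k in(0,.037,.088)];print(P);q=proj(*s,P);print(q,(q-[140,160])*2)"
```

```text
315.94385528564453 333.6288528442383 ((65.94385528564453, 63.62885284423828), (94.3113021850586, 107.98623657226562), 89.75715637207031)
[-1.17872968e-05  5.56552962e-04 -2.50000000e-02] diam 0.04201889296854967
[ 0.00251997  0.00055808 -0.029     ] diam 0.04058323954546154
[ 0.00505173  0.0005596  -0.033     ] diam 0.03914758612237341
[array([ 0.48637837, -0.1417431 ,  0.22522372]), array([ 0.48628512, -0.14170591,  0.18822385]), array([ 0.48615659, -0.14165466,  0.13722404])]
[[290.27795199 195.27770828]
 [290.78221191 216.4910048 ]
 [291.43557866 243.97695394]] [[300.55590397  70.55541656]
 [301.56442382 112.9820096 ]
 [302.87115733 167.95390788]]
```

Emit:
apply_moves --commands "0 0 0 0 0 -0.02 0.035;0 0 0 0.0016 0.014 -0.01 0.035;0 0 0 0.003 0.028 0 0.035;0 0 0 0.003 0.028 0 0.035;0 0 0 0.003 0.028 0 0.035;0 0 0 0.003 0.028 0 0.035;0 0 0 0.003 0.028 0 0.035;0 0 0 0.003 0.028 0 0.035"

```text
time: 11.92
eef_pos: [0.4962, 0.0411, 0.2264]
tool_rot: [-3.141, -0.002, 2.996]
force: [-0.3, 0.1, -1.1]
gripper_width: 0.0447
gripper_force: 61.5
```

Emit:
apply_moves --commands "0 0 0 0.0035 0.028 0 0.035;0 0 0 0.0035 0.028 0 0.035;0 0 0 0.0035 0.028 0 0.035;0 0 0 0.0018 0.014 0 0.035;0 0 0 0 0 0 0.035;0 0 0 0 0 0 0.035;0 0 0 0 0 0 0.035"

```text
time: 12.5
eef_pos: [0.4986, 0.1379, 0.2267]
tool_rot: [-3.14, -0.001, 2.996]
force: [0.1, -1.2, -1.0]
gripper_width: 0.0446
gripper_force: 61.5
```

```bash
python3 w.py w6
cat > d.py <<'E'
import sys
from h import *
n=sys.argv[1];o,c=load(n)
A=R.from_euler('xyz',o['tool_rot']).as_matrix();P=lambda z:o['eef_pos']+A@np.array([.0025,.0006,z])
print('dial',P(-.029),'tip',P(.059))
E
python3 d.py w6; python3 -c "
from plant import eyes;from h import *
t=eyes.camera('scene');pickle.dump((None,t),open('s6.pkl','wb'));w=load('w6')[1]['frame']
k=np.hstack([cv2.resize(t['frame'][120:270,350:470],(480,600),interpolation=3),cv2.resize(w[150:450,236:396],(320,600))]);cv2.imwrite('pics/c6.png',k[:,:,::-1])"
```

```text
12.5 [0.4986 0.1379 0.2267] [-3.1405 -0.0013  2.996 ] [ 0.0655 -1.2216 -0.99  ] 0.04458491026282065 61.54501676559448
dial [0.49627004 0.13885535 0.25570665] tip [0.49614116 0.13877696 0.16770677]
```

View pics/c6.png

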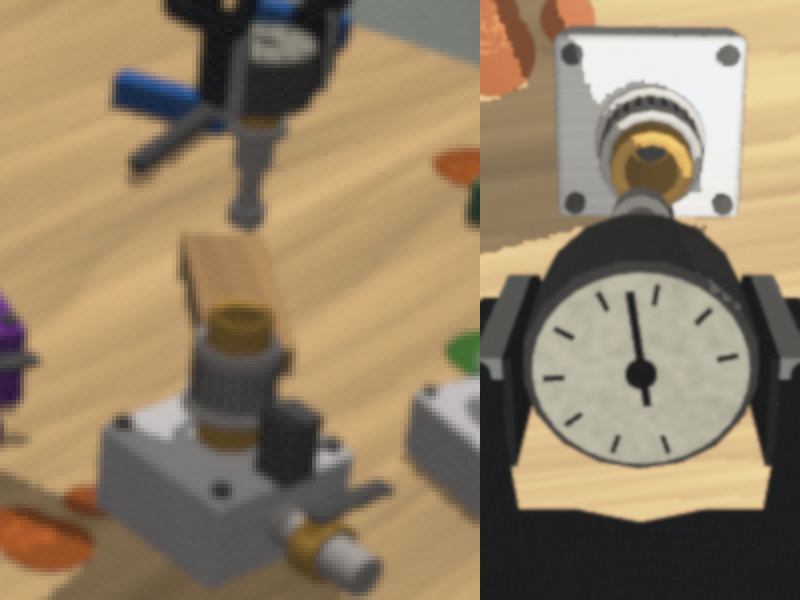

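```bash
python3 -c "
from h import *
s=load('s6');q=proj(*s,[[.49614,.13878,.1677],[.49614,.13878,.2557],[.4966,.1424,.12],[.4966,.1424,.1677]]);print(q,(q-[350,120])*4)
f=s[1]['frame']
for y in (162,168,172,173,197,198,200,203,210,215): print(y,f[y,395:430].astype(int).sum(1))
"
```

```text
[[410.08949597 174.67149163]
 [415.46943691 129.4914778 ]
 [408.79321557 196.73766978]
 [411.51890938 174.15757247]] [[240.35798389 218.68596651]
 [261.87774765  37.96591122]
 [235.17286229 306.95067914]
 [246.07563752 216.6302899 ]]
162 [457 455 454 456 459 455 454 452 447 446 441 434 418 384 322 259 227 219
 223 218 241 290 345 402 423 435 444 458 467 469 476 477 483 487 487]
168 [416 414 413 420 418 426 434 431 439 439 440 439 434 394 310 244 221 214
 225 282 384 459 479 479 481 487 489 496 499 505 511 512 521 518 517]
172 [439 441 439 443 445 452 455 458 464 464 456 404 321 265 253 240 249 249
 249 255 307 396 480 511 521 521 522 519 515 510 501 493 483 476 475]
173 [444 447 450 455 455 458 463 464 471 471 456 400 305 242 238 241 241 248
 245 245 293 401 486 514 523 522 517 509 505 495 483 478 469 467 465]
197 [436 376 272 211 255 334 356 322 283 267 256 229 214 202 207 206 215 220
 235 250 270 287 323 381 405 417 424 435 430 440 442 443 449 455 461]
198 [446 404 314 214 237 313 331 285 245 234 208 193 183 177 191 182 184 183
 188 199 219 246 280 348 400 410 413 426 439 447 444 452 462 461 471]
200 [454 431 351 251 233 286 288 239 214 222 230 223 219 207 209 199 197 202
 204 216 223 228 244 309 379 413 419 438 454 463 472 477 484 488 491]
203 [458 461 424 356 345 351 289 212 182 183 187 188 189 193 193 201 197 198
 188 186 183 181 220 299 366 407 413 432 464 485 498 504 501 504 504]
210 [453 424 336 225 181 188 207 216 231 233 242 244 250 252 251 253 253 253
 255 246 241 238 225 210 187 170 179 248 359 448 478 475 468 466 465]
215 [465 423 303 181 155 166 181 170 182 183 175 182 184 179 188 187 168 181
 168 166 174 158 154 189 288 390 435 457 465 479 478 483 488 484 478]
```

Emit:
apply_moves --commands "0 0 0 0 0.002 0.01 0.035;0 0 0 0 0.002 0.015 0.035;0 0 0 0 0 0.012 0.035;0 0 0 0 0 0.005 0.035;0 0 0 0 0 0 0.035;0 0 0 0 0 0 0.035;0 0 0 0 0 0 0.035"

```text
time: 13.18
eef_pos: [0.5001, 0.1423, 0.1859]
tool_rot: [3.141, 0.001, 2.995]
force: [-0.6, 0.1, -1.0]
gripper_width: 0.0443
gripper_force: 61.5
```

```bash
python3 w.py w7; python3 d.py w7; python3 -c "
from plant import eyes;from h import *
s=(None,eyes.camera('scene'));f=s[1]['frame'].astype(int).sum(2)
q=proj(*s,[[.4966,.1424,.12],[.4966,.1424,.135]]);print(q)
for y in (185,188,190,192,194,196,202,203,204): print(y,f[y,395:425])"
```

```text
13.1833 [0.5001 0.1423 0.1859] [3.1414 0.0009 2.9954] [-0.5699  0.1333 -1.0233] 0.04434321935484715 61.545002460479736
dial [0.49770861 0.14329393 0.21485871] tip [0.49778746 0.14329665 0.12685875]
[[408.79321557 196.73766978]
 [409.63436785 189.76942555]]
185 [286 246 322 376 382 378 373 369 373 370 373 383 387 367 311 252 230 228
 218 257 329 390 415 431 447 453 455 463 469 473]
188 [274 223 272 351 390 390 376 378 375 377 376 376 367 332 272 234 220 221
 222 279 358 404 417 430 451 458 463 463 459 458]
190 [370 273 238 305 367 388 388 381 376 374 371 357 321 295 260 244 231 232
 233 264 321 379 411 424 444 458 460 454 450 452]
192 [447 338 235 277 352 391 393 384 377 379 367 330 274 236 238 250 254 252
 248 247 292 363 408 418 422 440 443 447 447 445]
194 [431 338 231 237 331 381 392 386 381 369 344 308 255 231 226 227 223 220
 222 231 285 366 409 423 423 424 440 450 450 447]
196 [432 351 255 221 286 362 380 359 318 279 248 225 213 211 205 210 210 211
 215 235 271 326 374 406 417 419 437 444 446 440]
202 [474 462 416 322 264 266 244 202 187 189 199 209 209 212 215 224 216 211
 217 209 202 194 226 316 381 414 424 438 465 486]
203 [466 459 431 349 287 270 235 197 178 182 191 187 194 194 196 201 200 192
 193 188 178 178 218 298 370 410 420 436 470 491]
204 [461 460 427 348 302 271 234 190 187 181 185 187 192 181 178 183 189 186
 185 175 177 173 217 277 350 399 416 432 462 493]
```

Emit:
apply_moves --commands "0 0 0 0.001 -0.001 0.003 0.035;0 0 0 0 0 0.003 0.035;0 0 0 0 0 0 0.035;0 0 0 0 0 0 0.035;0 0 0 0 0 0 0.035"

```text
time: 13.7
eef_pos: [0.4984, 0.1416, 0.1794]
tool_rot: [-3.141, -0.0, 2.996]
force: [-1.4, 0.8, -2.0]
gripper_width: 0.0445
gripper_force: 61.5
```

Emit:
apply_moves --commands "0 0 0 0 0 0.0015 0.035;0 0 0 0 0 0.0015 0.035;0 0 0 0 0 0 0.035;0 0 0 0 0 0 0.035"

```text
time: 14.03
eef_pos: [0.4985, 0.1416, 0.1763]
tool_rot: [-3.141, 0.0, 2.996]
force: [-0.6, -1.6, -1.0]
gripper_width: 0.0441
gripper_force: 61.5
```

Emit:
apply_moves --commands "0 0 0 0 0 0.002 0.035;0 0 0 0 0 0.002 0.035;0 0 0 0 0 0.002 0.035;0 0 0 0 0 0.002 0.035;0 0 0 0 0 0 0.035;0 0 0 0 0 0 0.035"

```text
time: 14.53
eef_pos: [0.4985, 0.1416, 0.1682]
tool_rot: [-3.141, -0.0, 2.996]
force: [0.3, 0.4, -1.9]
gripper_width: 0.0446
gripper_force: 61.5
```

Inside the bore, 11 mm deep, no contact force. Continue past the pins to about 25 mm.

Emit:
apply_moves --commands "0 0 0 0 0 0.002 0.035;0 0 0 0 0 0.002 0.035;0 0 0 0 0 0.002 0.035;0 0 0 0 0 0.002 0.035;0 0 0 0 0 0 0.035;0 0 0 0 0 0 0.035"

```text
time: 15.03
eef_pos: [0.4985, 0.1416, 0.1602]
tool_rot: [-3.141, -0.0, 2.996]
force: [0.5, -0.1, -1.7]
gripper_width: 0.0446
gripper_force: 61.5
```

Emit:
apply_moves --commands "0 0 0 0 0 0.0015 0.035;0 0 0 0 0 0.0015 0.035;0 0 0 0 0 0.0015 0.035;0 0 0 0 0 0.0015 0.035;0 0 0 0 0 0 0.035;0 0 0 0 0 0 0.035"

```text
time: 15.53
eef_pos: [0.4985, 0.1416, 0.1543]
tool_rot: [-3.141, -0.0, 2.996]
force: [1.0, -1.3, -2.5]
gripper_width: 0.0444
gripper_force: 61.5
```

Emit:
apply_moves --commands "0 0 0 0 0 0.001 0.035;0 0 0 0 0 0.001 0.035;0 0 0 0 0 0.001 0.035;0 0 0 0 0 0.001 0.035;0 0 0 0 0 0 0.035"

```text
time: 15.95
eef_pos: [0.4984, 0.1416, 0.1502]
tool_rot: [-3.141, -0.0, 2.996]
force: [0.7, 0.5, -1.2]
gripper_width: 0.0448
gripper_force: 61.5
```

Emit:
apply_moves --commands "0 0 0 0 0 0.0007 0.035;0 0 0 0 0 0.0007 0.035;0 0 0 0 0 0.0006 0.035;0 0 0 0 0 0 0.035"

```text
time: 16.28
eef_pos: [0.4985, 0.1417, 0.1483]
tool_rot: [-3.142, 0.0, 2.996]
force: [1.4, -0.5, -1.1]
gripper_width: 0.0445
gripper_force: 61.5
```

Emit:
apply_moves --commands "0 0 0 0 0 0.0007 0.035;0 0 0 0 0 0.0007 0.035;0 0 0 0 0 0.0006 0.035;0 0 0 0 0 0 0.035"

```text
time: 16.62
eef_pos: [0.4985, 0.1416, 0.1463]
tool_rot: [-3.141, -0.0, 2.996]
force: [1.7, 0.3, -1.3]
gripper_width: 0.0444
gripper_force: 61.5
```

Emit:
apply_moves --commands "0 0 0 0 0 0.0007 0.035;0 0 0 0 0 0.0007 0.035;0 0 0 0 0 0.0006 0.035;0 0 0 0 0 0 0.035"

```text
time: 16.95
eef_pos: [0.4985, 0.1416, 0.1443]
tool_rot: [-3.142, 0.0, 2.996]
force: [0.9, -0.3, -0.9]
gripper_width: 0.0444
gripper_force: 61.5
```

Tip is 34.7 mm deep and still free.

Emit:
apply_moves --commands "0 0 0 0 0 0.0007 0.035;0 0 0 0 0 0.0007 0.035;0 0 0 0 0 0.0006 0.035;0 0 0 0 0 0 0.035"

```text
time: 17.28
eef_pos: [0.4985, 0.1416, 0.1423]
tool_rot: [-3.141, -0.0, 2.996]
force: [2.0, -0.4, -1.4]
gripper_width: 0.0444
gripper_force: 61.5
```

Emit:
apply_moves --commands "0 0 0 0 0 0.0007 0.035;0 0 0 0 0 0.0007 0.035;0 0 0 0 0 0.0006 0.035;0 0 0 0 0 0 0.035"

```text
time: 17.62
eef_pos: [0.4985, 0.1416, 0.1403]
tool_rot: [-3.141, 0.0, 2.996]
force: [1.7, -0.6, -0.8]
gripper_width: 0.0444
gripper_force: 61.5
```

Emit:
apply_moves --commands "0 0 0 -0.0003 0 0.0007 0.035;0 0 0 0 0 0.0007 0.035;0 0 0 0 0 0.0006 0.035;0 0 0 0 0 0 0.035"

```text
time: 17.95
eef_pos: [0.4988, 0.1416, 0.1388]
tool_rot: [-3.142, 0.0, 2.996]
force: [0.1, 0.3, 4.7]
gripper_width: 0.0443
gripper_force: 61.7
```

Emit:
apply_moves --commands "0 0 0 0 0 0.0006 0.035;0 0 0 0 0 0.0006 0.035;0 0 0 0 0 0.0006 0.035;0 0 0 0 0 0 0.035"

```text
time: 18.28
eef_pos: [0.4989, 0.1416, 0.1373]
tool_rot: [-3.142, 0.0, 2.996]
force: [-1.0, -0.4, 7.5]
gripper_width: 0.0447
gripper_force: 61.9
```

```bash
cat > sl.py <<'E'
from plant import eyes
from h import *
f=eyes.camera('scene')['frame'].astype(int);print(f[185:235,411].sum(1))
E
python3 sl.py
```

```text
[116 112 121 117 110 114 113 120 142 177 206 247 256 235 225 225 237 225
 197 187 187 177 187 216 242 256 235 215 198 183 175 172 177 169 176 181
 178 187 217 257 274 249 204 186 181 182 202 256 323 359]
```

Emit:
apply_moves --commands "0 0 0 0 0 0.0006 0.035;0 0 0 0 0 0.0006 0.035;0 0 0 0 0 0 0.035"

```text
time: 18.58
eef_pos: [0.4989, 0.1416, 0.1362]
tool_rot: [3.142, 0.0, 2.996]
force: [-1.3, -0.8, 8.7]
gripper_width: 0.0444
gripper_force: 62.6
```

Emit:
apply_moves --commands "0 0 0 0 0 0.0005 0.035;0 0 0 0 0 0 0.035"

```text
time: 18.75
eef_pos: [0.499, 0.1416, 0.1358]
tool_rot: [3.142, 0.001, 2.996]
force: [-0.4, -0.6, 10.0]
gripper_width: 0.0442
gripper_force: 62.6
```

```bash
python3 sl.py
```

```text
[118 124 112 120 112 111 116 120 123 150 178 224 252 253 228 230 239 229
 233 247 255 232 216 195 179 175 179 169 173 165 176 174 185 215 254 273
 242 207 182 180 173 182 180 175 179 178 198 256 323 354]
```

Emit:
apply_moves --commands "0 0 0 0 0 -0.001 0.035;0 0 0 0 0 -0.001 0.035;0 0 0 0 0 -0.001 0.035;0 0 0 0 0 0 0.035;0 0 0 0 0 0 0.035"

```text
time: 19.22
eef_pos: [0.4988, 0.1416, 0.1386]
tool_rot: [3.142, 0.0, 2.996]
force: [-0.3, 0.1, 6.5]
gripper_width: 0.0443
gripper_force: 62.4
```

Emit:
apply_moves --commands "0 0 0 0 0 -0.0007 0.035;0 0 0 0 0 -0.0005 0.035;0 0 0 0 0 0 0.035;0 0 0 0 0 0 0.035"

```text
time: 19.55
eef_pos: [0.4988, 0.1416, 0.1393]
tool_rot: [-3.142, 0.0, 2.996]
force: [-1.1, 0.8, 5.4]
gripper_width: 0.0445
gripper_force: 62.1
```

Emit:
apply_moves --commands "0 0 0 0 0 0 0.055;0 0 0 0 0 0 0.07;0 0 0 0 0 0 0.085;0 0 0 0 0 0 0.085;0 0 0 0 0 0 0.085;0 0 0 0 0 0 0.085"

```text
time: 20.05
eef_pos: [0.4986, 0.1416, 0.1389]
tool_rot: [-3.141, -0.0, 2.996]
force: [-0.3, -0.4, -0.5]
gripper_width: 0.0848
gripper_force: 0.0
```

Emit:
apply_moves --commands "0 0 0 0 0 -0.01 0.085;0 0 0 0 0 -0.03 0.085;0 0 0 0 0 -0.035 0.085;0 0 0 0 0 -0.035 0.085;0 0 0 0 0 -0.01 0.085;0 0 0 0 0 0 0.085;0 0 0 0 0 0 0.085"

```text
time: 20.63
eef_pos: [0.4989, 0.1416, 0.2597]
tool_rot: [3.141, 0.001, 2.996]
force: [-0.7, 0.4, -0.9]
gripper_width: 0.0852
gripper_force: 0.0
```

```bash
python3 -c "
from plant import eyes;from h import *
f=eyes.camera('scene')['frame'];t=eyes.camera('top')['frame']
k=np.hstack([cv2.resize(f[120:360,150:470],(500,375),interpolation=3),cv2.resize(t[150:375,180:360],(300,375),interpolation=3)]);cv2.imwrite('pics/c9.png',k[:,:,::-1])"
```

```text
(no output)
```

View pics/c9.png

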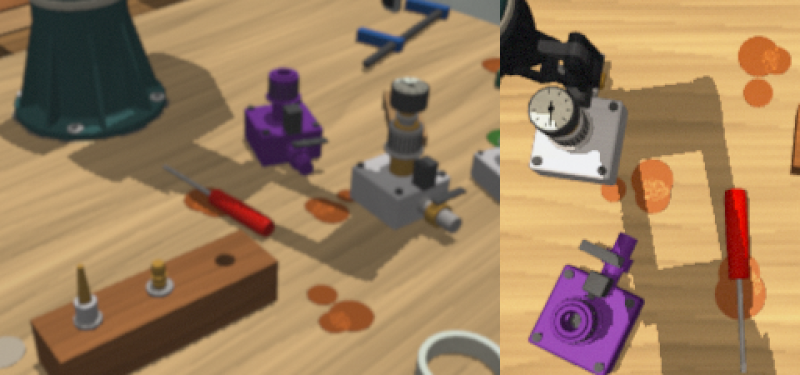

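```bash
python3 -c "
from plant import job
print(job.finish_job())"
```

```text
the job is handed in; nothing more can be done
None
```

The job is handed in: the gauge stands in the coupler with the sleeve sprung forward, the gripper clear, and the other two plugs still in the rack. I did not pull on the gauge to test the lock.

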